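Hang the probe caddy on the bench rack

ROBOT

A 6-joint arm with a two-finger parallel gripper is mounted at the origin on the work surface. World frame = base frame: x ahead of the robot, y to its left, z up, the work surface at z = 0. Lengths are in m, angles in degrees, forces in N, time in s.
With the tool pointing down it reaches from about 0.25 to 0.725 m from the base axis. Payload 9.7 kg.
Tool frame: the origin (TCP) lies midway between the tips of the shut fingers; the grasp point (between the pads) lies 19 mm behind it; z points along the fingers, y is the line along which they close (so a half turn about z gives the same grasp; the last joint's range is limited). The gripper opens to 85 mm and grips with 20 to 120 N. Pads are 22 mm wide; open, the fingers measure 114 mm over their backs; the gripper's body (76 mm by 85 mm) begins 54 mm behind the grasp point. The pads swing forward as they close: fully open they stand 13 mm farther back than shut.
Start: joints at [77.235, 4.979, 10.078, 95.1, 0, 90], TCP at [0.122, 0.536, 0.231] pointing down, gripper open.
Joint ranges: [-179.16, 179.16], [-48.56, 103.87], [-65.8, 70.77], [-126.05, 130.52], [-82.76, 87.17], [-180, 180]. Speed limits (degrees/s): [127.2, 127.2, 147.25, 180, 180, 180].

INTERFACE

Orientations are given as [roll, pitch, yaw] about the fixed x, y, z axes, in that order (R = Rz(yaw) Ry(pitch) Rx(roll)).
In Python, from workcell import * gives the robot as it stands.
- The arm moves only by the tool servo_tool, never from a script. Its argument "moves" is a list of rows, each a list of 4 numbers: the shift along the world's x, y, z in cm, then the turn about the world's z in rad. A call has 1 to 20 rows; each row is the pose to reach, as a shift and turn from the pose commanded when the call began; what a row does not reach only later rows make up. A row lasts 1/12 s, in which the tool goes at most 41.7 mm and 7.16 degrees, less where a joint would pass 70% of its speed; a pose out of reach is approached as far as the arm can. A call with a gripper value outside its range is refused whole. "claw" is the closure, from 0 (fully open) to 1 (shut), set as the call begins (left out, the last holds). The fingers move at their own pace and stop on an object; "force" is the grip in N (left out, the last holds). Time passes only in rows, so rows that repeat a pose let the fingers close. It gives the time, the measured TCP pose, the force, the opening and the grip force at its end, in the units of the state.
- get_obs(): the state, without advancing time (a new reading comes with each control period).
- camera(name): name is "side" or "top"; returns the picture (480x640x3 uint8, red, green, blue); there is no depth.
- get_calibration(name): a dict with "fx", "fy", "cx", "cy" (pixels), "rvec" (rotation vector, rad) and "tvec" (3), from world to camera coordinates, as OpenCV has them. Camera axes: x right, y down, z forward; pixel columns grow to the right and rows downward; lengths in m; the calibration is good to about 2 mm. A picture is of the moment at which its call begins. get_calibration takes no time and is no camera call.
- job_done(): hands the job in; it is judged then, once.
The state is a dict: "time": time; "q": joint angles; "qd": joint speeds; "joint_efforts": joint torques, N m; "ee_pos": TCP position; "tcp_rot": TCP orientation; "wrist_force": force on the tool from outside, world axes, zero at the start; "torque": the same for the moment, N m; "opening": finger opening in m; "grasp_force": force on a finger pad.
Only numpy, scipy, OpenCV 4.12 (cv2) and the standard library are available. Lean on these libraries where they do the work, as an engineer would, in place of code of your own. Each camera call takes 0.05 s, during which the arm holds its last target. There are 200 camera calls.

TASK

First lift the black test box out from under the red hooks and set it down, upright and without dropping it, in the middle of the green mat. Then carry the blue probe caddy by its bar and hang it on the two red hooks, left loop on left hook and right on right; keep hold until both loops bear fully down on their hooks, and only then let go. Leave the spray can, meter, screwdriver and jar where they are.

Things in the scene. Friction and masses are not known exactly. Their poses are not given: they have to be found in the camera images.
- rack: Fixed aluminium hook stand. Origin on the table below the hung caddy's centre; x to the back (hooks, rails), y left, z up. Two 20 mm posts 168 mm tall at x 87, y +-145 mm, feet 30 wide, 8 high, x 17 to 127 mm. Upper rail: front face at x 79, z 132 to 162 mm. Lower black round bar, 20 mm thick, at x 61, z 85 mm: hung caddy's back leans on it; caddy underside is then 70 mm above the table
- hook_left: Red upturned hook on the rack at rack x +58, y +85 mm (left when looking along the rack's +x). Origin at its seat: top of the arm, middle of the lip, 152 mm above the table; axes as the rack's. The lip stands 16 mm up from the origin, 7 mm thick (x), 14 wide (y); the arm, 14 wide, 8 thick, runs back below the origin. 18 mm clear between lip and rail
- hook_right: The same hook at the rack's y = -85 mm
- caddy: Blue open tray 100 (x) x 240 (y) mm, 0.35 to 0.6 kg, standing on the table across from the rack. Origin at the centre of its underside, x to its back, z up. Front and ends 45 mm high, back wall (outer face x +50 mm) 90 mm high. Two end plates carry a black bar along y, over the centre of mass. Two steel loops stick out behind the top of the back wall. Small probes inside are fixed
- caddy_bar (a point): Centre of the caddy's black carrying bar, at caddy x +10, y 0, z 125 mm; axes as the caddy's. The bar runs along y, 240 mm long, 14 thick (x), 18 high, flat faces. Pinched at the middle from above, across x, with about 40 N, it stays level; the back wall tops out 26 mm below the bar's underside
- loop_left (a point): Centre, at underside level, of the caddy's left loop: caddy x +58, y +85, z 82 mm; axes as the caddy's. A level staple, opening 16 (x) x 24 (y) mm, open up and down; bars 6 thick, 8 high, the rear one 8 to 14 mm behind this point. Lowered, the hook lip passes up through the opening until the underside rests on the hook's arm with this point at its origin, give or take the play
- loop_right (a point): The same for the right loop (y = -85 mm)
- test_box: Black upright box, 60 (x) x 46 (y) x 105 mm high, 0.2 to 0.45 kg, silver face with sockets and knob towards -x (they stand out 17 mm but are look only, nothing to touch). Stands under the hooks, where the caddy must hang. Origin at the centre of its underside, z up. Grip it near the top across its y with about 25 N; across x the hand would meet the hooks
- mat: Green mat 120 (x) x 110 (y) x 3 mm, fixed flat on the table between the rack and the caddy. Origin at the centre of its underside
- spray: Yellow spray can, 50 mm across, 165 mm tall, loose, standing between the rack and the caddy, nearer or farther than the mat. Leave alone. Origin at the centre of its underside
- meter: Yellow and black hand multimeter 75 (x) x 150 (y) x 34 mm, loose, lying on the robot's side of the work. Leave alone. Origin at the centre of its underside
- driver: Screwdriver 170 mm long, about 30 mm thick, loose, lying on the robot's side of the work. Leave alone. Origin under its middle, its length along its x axis
- jar: Amber jar, 64 mm across, 75 mm tall, loose, standing beyond the work. Leave alone. Origin at the centre of its underside
Things that resemble listed ones, but are neither listed nor needed, are in the scene too. Leave any pink look-alike of the test_box alone.

How it is judged (in metres and radians):
On the way, in this order (a step that is already met when the one before it is completed fails the run):
1. the test box stands upright in the middle of the mat, let go (horizontal distance between test_box and mat below 0.03 m and height (world z) of test_box between -0.001 and 0.007 m and angle between test_box's own z axis and vertical below 0.1 rad and contact force between the fingers and test_box below 0.1 N and contact force between test_box and mat above 0.5 N), for 0.2 s.
2. both caddy loops bear on their hooks, fully down, while the fingers still hold the caddy (horizontal distance between loop_left and hook_left below 0.012 m and z of loop_left in the frame of hook_left between -0.006 and 0.006 m and contact force between each of hook_left, hook_right and caddy above 0.15 N and horizontal distance between loop_right and hook_right below 0.012 m and z of loop_right in the frame of hook_right between -0.006 and 0.006 m and contact force between the fingers and caddy above 1 N), for 0.2 s.
At the end, for the whole second after the job is handed in: Both caddy loops seated on their own hooks (within 12 mm sideways, 6 mm in height, each hook bearing load), caddy within 8 degrees of level, let go, at rest; test box upright on the mat within 30 mm of its middle; bystanders within 40 mm of their starts (horizontal distance between loop_left and hook_left below 0.012 m and z of loop_left in the frame of hook_left between -0.006 and 0.006 m and contact force between each of hook_left, hook_right and caddy above 0.15 N and horizontal distance between loop_right and hook_right below 0.012 m and z of loop_right in the frame of hook_right between -0.006 and 0.006 m and angle between caddy's own z axis and vertical below 0.14 rad and horizontal distance between test_box and mat below 0.03 m and height (world z) of test_box between -0.001 and 0.007 m and angle between test_box's own z axis and vertical below 0.1 rad and linear speed of each of caddy, test_box below 0.02 m/s and distance of each of spray, meter, driver, jar from where it was at the start of the episode below 0.04 m); the robot touches nothing.
It fails at once if the test box is dropped: let go more than 15 mm above the table (height (world z) of test_box above 0.018 m and contact force between the fingers and test_box below 0.05 N).
It fails at once if the spray is knocked (moved over 40 mm) (distance of spray from where it was at the start of the episode above 0.04 m).
It fails at once if the meter is knocked (moved over 40 mm) (distance of meter from where it was at the start of the episode above 0.04 m).
It fails at once if the driver is knocked (moved over 40 mm) (distance of driver from where it was at the start of the episode above 0.04 m).
It fails at once if the jar is knocked (moved over 40 mm) (distance of jar from where it was at the start of the episode above 0.04 m).
It also fails if it takes over 61 s, if anything falls off the work surface, if the arm or the gripper's body presses on something with over 40 N, if the wrist force passes 120 N, or if a joint passes its speed limit or range.

## Working session

There is one attempt and no reset: what is moved stays moved. The work goes in short steps, Python scripts to look and compute and a tool call to move; the robot and the scene stay as the last step left them, time stands still between calls to the robot, and variables do not carry over. Pictures are saved under pics/ and viewed, at most 10 in all, crops included, and the job is handed in when it is done.

Besides the shell and the picture viewer there is one more tool, called after ">>>" in YAML: its name, and indented under it one key for each argument. servo_tool: Moves the arm, as the interface text tells. Its arguments: {"type":"object","properties":{"moves":{"type":"array","items":{"type":"array","items":{"type":"number"}}},"claw":{"type":"number"},"force":{"type":"number"}},"required":["moves"]}

```bash
mkdir -p pics; ls; python3 - <<'E'
from workcell import *
import cv2
for n in("side","top"):
    cv2.imwrite(f"pics/{n}0.png",camera(n)[:,:,::-1]); print(n,get_calibration(n))
print(get_obs())
E
```

```text
pics
side {'fx': 618.0609724513423, 'fy': 618.0609724513423, 'cx': 308.1396076417263, 'cy': 232.66801924258428, 'rvec': array([ 2.3792043 , -0.46630536,  0.15295887]), 'tvec': array([-0.49330977,  0.23928555,  1.40755247])}
top {'fx': 585.3106939385069, 'fy': 585.3106939385069, 'cx': 318.25084853558656, 'cy': 243.49243567662316, 'rvec': array([ 2.19910125, -2.2008626 ,  0.04583597]), 'tvec': array([0.02616071, 0.53508079, 1.47402688])}
{'time': 0.1, 'q': array([7.72349446e+01, 5.00854207e+00, 1.00386682e+01, 9.51001241e+01,
       6.50505770e-04, 8.99996200e+01]), 'qd': array([ 0.00143391, -0.05670973,  0.0641632 ,  0.04591273, -0.0054762 ,
       -0.11241627]), 'joint_efforts': array([-3.96606065e-04, -5.21563661e+01,  4.65651119e+01,  1.60138356e-02,
        8.01944367e-06,  1.51521206e-06]), 'ee_pos': array([0.12147472, 0.53620108, 0.23064536]), 'tcp_rot': array([-1.79930002e+02, -6.50969534e-04,  1.67235324e+02]), 'wrist_force': array([ 0.59057761,  0.52950686, -0.07119548]), 'torque': array([-0.01292281, -0.02947775,  0.00522093]), 'grasp_force': 0.0, 'opening': 0.08517335077836545}
```

View pics/side0.png

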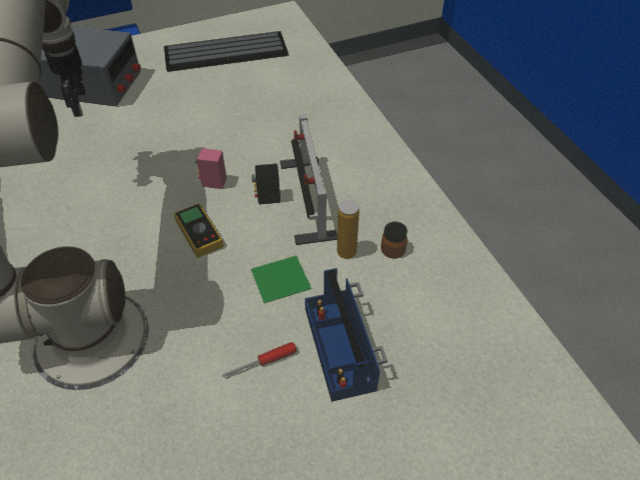

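View pics/top0.png

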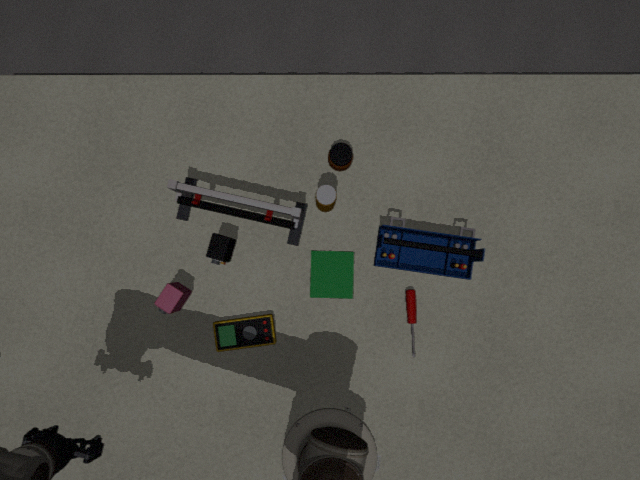

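Candidates for the test box are the black box (top 222,247; side 267,184), the pink look-alike (top 172,298; side 211,168) and the grey bench instrument (side 90,70). I choose the black box under the hooks. The hooks are at top (197,200) and (268,215), the mat at (332,274), the caddy at (428,250) and the spray at (326,195).

```bash
cat > h.py <<'E'
import cv2, numpy as np
from workcell import *
def cal(n):
    c=get_calibration(n); K=np.array([[c['fx'],0,c['cx']],[0,c['fy'],c['cy']],[0,0,1]]); return K,cv2.Rodrigues(c['rvec'])[0],np.asarray(c['tvec'])
def ray(n,p):
    K,R,t=cal(n); d=R.T@np.linalg.inv(K)@np.array([p[0],p[1],1.]); return -R.T@t,d
def onz(n,p,z):
    o,d=ray(n,p); return o+d*(z-o[2])/d[2]
def tri(a,b):
    (o1,d1),(o2,d2)=ray('top',a),ray('side',b)
    s=np.linalg.lstsq(np.c_[d1,-d2],o2-o1,rcond=None)[0]
    p,q=o1+s[0]*d1,o2+s[1]*d2; return (p+q)/2,np.linalg.norm(p-q)
def proj(n,P):
    K,R,t=cal(n); return cv2.projectPoints(np.atleast_2d(np.asarray(P,float)),R,t,K,None)[0][:,0]
def blobs(m,amin=15):
    n,l,s,c=cv2.connectedComponentsWithStats(m.astype(np.uint8)); return [(c[i].round(1),s[i],l==i) for i in range(1,n) if s[i,4]>=amin]
E
python3 - <<'E'
from h import *
T=cv2.imread('pics/top0.png');S=cv2.imread('pics/side0.png')
np.set_printoptions(precision=4,suppress=True)
for n,I in(('top',T),('side',S)):
    H=cv2.cvtColor(I,cv2.COLOR_BGR2HSV); h,s,v=cv2.split(H)
    for nm,m in(('red',((h<6)|(h>174))&(s>150)&(v>60)),('green',(h>50)&(h<80)&(s>130)),('blue',(h>100)&(h<130)&(s>120))):
        for c,st,_ in blobs(m,8): print(n,nm,c,st)
        if nm=='green':
            b=max(blobs(m),key=lambda b:b[1][4]); print('mat',onz(n,b[0],.003))
            q=cv2.minAreaRect(np.argwhere(b[2])[:,::-1].astype(np.float32)); print(q,[onz(n,p,.003)[:2] for p in cv2.boxPoints(q)])
a=cv2.resize(T[140:290,165:325],None,fx=5,fy=4,interpolation=3) if 0 else None
cv2.imwrite('pics/c1.png',np.hstack([cv2.resize(T[170:275,165:315],None,fx=4,fy=4,interpolation=cv2.INTER_CUBIC)]))
cv2.imwrite('pics/c2.png',cv2.resize(T[195:290,360:500],None,fx=5,fy=5,interpolation=cv2.INTER_CUBIC))
cv2.imwrite('pics/c3.png',cv2.resize(S[110:260,190:390],None,fx=4,fy=4,interpolation=cv2.INTER_CUBIC))
cv2.imwrite('pics/c4.png',cv2.resize(S[260:405,290:410],None,fx=4,fy=4,interpolation=cv2.INTER_CUBIC))
E
```

```text
top red [197.3 196.4] [195 194   6   6  30]
top red [194.2 202.1] [192 201   5   3  10]
top red [269.  212.9] [266 210   7   7  34]
top red [266.8 218.6] [265 218   5   2   9]
top red [390.1 256.4] [389 254   4   5   8]
top red [462.2 266.2] [461 264   4   5  12]
top red [411.  306.2] [407 290   9  34 279]
top red [264. 322.] [263 321   3   3   9]
top red [265.2 330. ] [264 329   4   3  10]
top green [331.4 274.1] [ 310  251   43   47 1929]
top green [226.  335.6] [217 324  20  24 163]
mat [ 0.4574 -0.0077  0.003 ]
((331.0, 274.0), (46.0, 42.0), 90.0) [array([0.5163, 0.0468]), array([ 0.5162, -0.0603]), array([ 0.3992, -0.0599]), array([0.3993, 0.0468])]
top blue [424.3 252.1] [ 375  225  109   54 3285]
top blue [ 45.2 437. ] [ 43 435   5   5   9]
top blue [ 61.1 449.6] [ 58 448   7   4   9]
side red [135.1  66.1] [133  64   6   6  27]
side red [127.9  76.3] [126  74   5   6  27]
side red [120.   87.5] [118  85   5   7  30]
side red [300.4 135.7] [299 135   4   3   9]
side red [310.7 179.5] [308 178   6   4  13]
side red [320.5 313.3] [318 311   6   6  19]
side red [277.4 352.6] [259
[... 173 characters left out ...]
6669921875), (35.064178466796875, 50.16298294067383), 73.0724868774414) [array([0.3989, 0.0455]), array([0.5253, 0.0434]), array([ 0.5102, -0.0632]), array([ 0.3896, -0.0593])]
side blue [95.1  8.1] [  66    0   66   22 1016]
side blue [568.2  68.5] [  442     0   198   205 22134]
side blue [127.3  28.9] [107  24  33  11 177]
side blue [331.7 310.8] [323 303  17  17 185]
side blue [309.2 312.2] [307 304   6  17  30]
side blue [315.  321.2] [312 307   7  33  79]
side blue [361.8 323.5] [360 320   4   8   8]
side blue [337.  345.7] [ 319  324   50   45 1108]
side blue [321.5 354.7] [317 341  10  30  52]
side blue [349.1 377.9] [344 370  10  19 120]
side blue [333.1 381.3] [326 372  14  19  88]
```

View pics/c1.png

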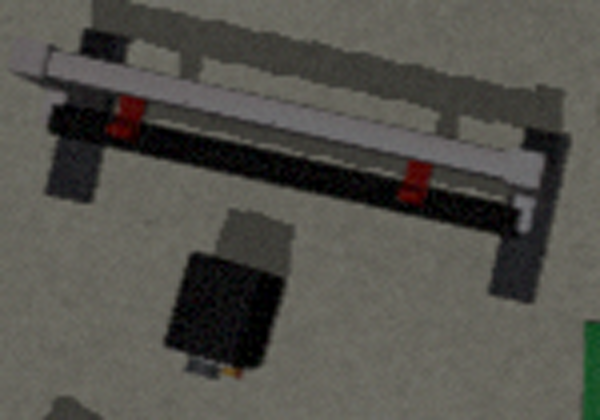

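View pics/c2.png

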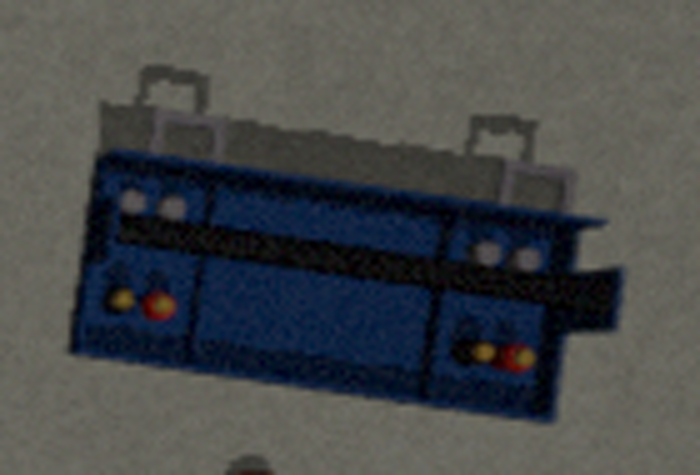

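View pics/c3.png

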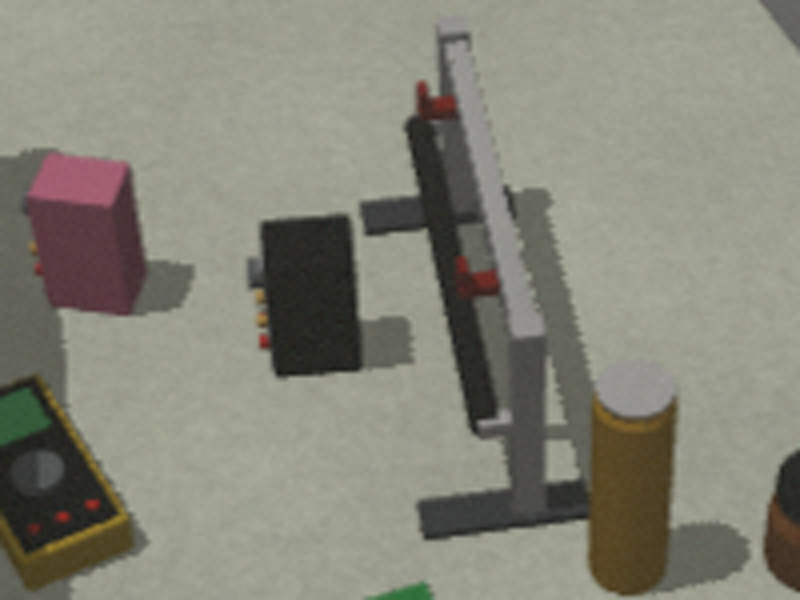

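The top crops show the black box as the only box by the rack (top face spanning crop 165–285, 250–370). Both red hooks are on the rail, and the caddy's loops point toward +x. Next I look at the caddy from the side.

View pics/c4.png

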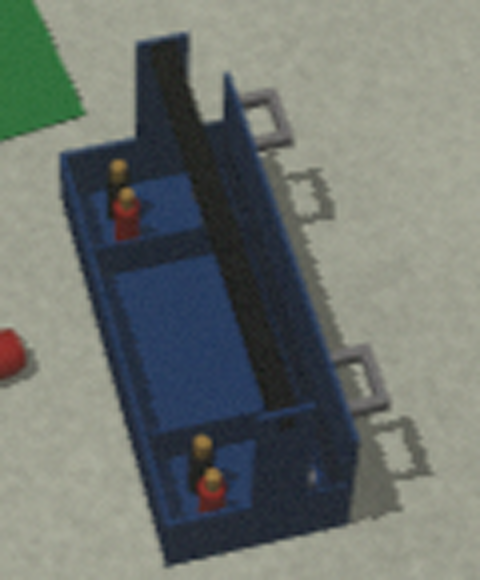

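```bash
python3 - <<'E'
from h import *
np.set_printoptions(precision=4,suppress=True)
T=cv2.imread('pics/top0.png');S=cv2.imread('pics/side0.png')
for n in('top','side'): print(n,ray(n,(0,0))[0])
c=lambda x,y,x0,y0,f:((x+.5)/f-.5+x0,(y+.5)/f-.5+y0)
t1=lambda x,y:c(x,y,165,170,4); t2=lambda x,y:c(x,y,360,195,5); s3=lambda x,y:c(x,y,190,110,4)
print('lips tri',tri(t1(124,122),s3(422,86)),tri(t1(414,187),s3(461,262)))
print('lips top z.168',onz('top',t1(124,124),.165),onz('top',t1(413,189),.165))
a,b=onz('top',t1(48,76),.162),onz('top',t1(540,182),.162); print('rail front edge',a,b,np.degrees(np.arctan2(a[0]-b[0],a[1]-b[1])),np.linalg.norm(a-b))
# dark box top view
g=T.max(2); m=np.zeros_like(g); m[228:268,200:242]=(g[228:268,200:242]<32)
b=max(blobs(m),key=lambda b:b[1][4]); print('box dark',b[0],b[1])
q=cv2.minAreaRect(np.argwhere(b[2])[:,::-1].astype(np.float32)); print(q,[onz('top',p,.105)[:2] for p in cv2.boxPoints(q)])
# bar & loops of caddy
print('bar ends z.134',[onz('top',t2(*p),.134) for p in((120,231),(620,298))])
print('rear-bar of loops z.09',[onz('top',t2(*p),.09) for p in((190,120),(541,170))])
print('back wall top edge outer z.09',[onz('top',t2(*p),.09) for p in((100,153),(605,222))])
print('base front corners',[onz('top',t2(*p),.045) for p in((70,352),(553,420))])
print('spray top',onz('top',(326,193),.165),'side',onz('side',s3(635,388),.165),'jar',onz('top',(340.5,153),.075))
E
```

```text
top [0.4727 0.0252 1.4952]
side [ 0.198  -0.8887  1.2053]
lips tri (array([0.6238, 0.3051, 0.1712]), np.float64(0.007029339970821481)) (array([0.5864, 0.1405, 0.1707]), np.float64(0.007742167743717457))
lips top z.168 [0.6268 0.3054 0.165 ] [0.5894 0.1404 0.165 ]
rail front edge [0.6547 0.3498 0.162 ] [0.5937 0.0682 0.162 ] 12.236756375365177 0.2881407360675178
box dark [220.7 247.4] [207 233  29  29 590]
((220.73854064941406, 247.37158203125), (24.041440963745117, 24.807703018188477), 16.699243545532227) [array([0.5021, 0.2932]), array([0.5586, 0.2766]), array([0.5421, 0.2217]), array([0.4857, 0.2384])]
bar ends z.134 [array([ 0.5361, -0.1265,  0.134 ]), array([ 0.5047, -0.3588,  0.134 ])]
rear-bar of loops z.09 [array([ 0.5916, -0.1653,  0.09  ]), array([ 0.5673, -0.334 ,  0.09  ])]
back wall top edge outer z.09 [array([ 0.5757, -0.1219,  0.09  ]), array([ 0.5423, -0.3645,  0.09  ])]
base front corners [array([ 0.4803, -0.1113,  0.045 ]), array([ 0.4465, -0.35  ,  0.045 ])]
spray top [0.644  0.0079 0.165 ] side [0.6389 0.0088 0.165 ] jar [ 0.7538 -0.0289  0.075 ]
```

```bash
python3 - <<'E'
from h import *
np.set_printoptions(precision=4,suppress=True)
c=lambda x,y,x0,y0,f:((x+.5)/f-.5+x0,(y+.5)/f-.5+y0)
t1=lambda x,y:c(x,y,165,170,4);s3=lambda x,y:c(x,y,190,110,4)
A=onz('top',t1(190,252),.105);B=onz('top',t1(164,345),.105); d=(A-B)[:2];L=np.linalg.norm(d);ax=d/L;ay=np.array([-ax[1],ax[0]])
print('left edge',A,B,L,np.degrees(np.arctan2(d[1],d[0])),'centre',(A+B)[:2]/2-.023*ay)
# side: bottom edge of -y face (z=0) and top edge of it
P,Q=onz('side',s3(277,376),0),onz('side',s3(361,370),0); d=(Q-P)[:2]; print('side base',P,Q,np.linalg.norm(d),np.degrees(np.arctan2(d[1],d[0])))
ax=d/np.linalg.norm(d); print('centre',(P+Q)[:2]/2+.023*np.array([-ax[1],ax[0]]))
E
```

```text
left edge [0.5572 0.2782 0.105 ] [0.5019 0.2932 0.105 ] 0.05732177739397387 -15.235234318444062 centre [0.5235 0.2635]
side base [0.4893 0.2554 0.    ] [0.544  0.2386 0.    ] 0.057176619902014184 -17.05758792046755
centre [0.5234 0.269 ]
```

>>> servo_tool:
  moves:
    - [4,-3,0,0]
    - [8,-6,0,0]
    - [12,-8,0,0]
    - [16,-11,0,0]
    - [20,-14,0,0]
    - [24,-17,0,0]
    - [28,-19,0,0]
    - [32,-22,0,0]
    - [36,-25,0,0]
    - [40,-28,0,0]
    - [40,-28,0,0]
    - [40,-28,0,0]
    - [40,-28,0,0]
    - [40,-28,0,0]
  claw: 0
  force: 25

```text
time: 1.27
ee_pos: [0.5224, 0.2552, 0.2303]
tcp_rot: [-179.9, -0.1, 167.1]
wrist_force: [-0.7, 0.3, -0.5]
opening: 0.0854
grasp_force: 0.0
```

>>> servo_tool:
  moves:
    - [0,1,-2,-0.05]
    - [0.1,1,-5,-0.05]
    - [0.1,1,-8,-0.05]
    - [0.1,1,-11,-0.05]
    - [0.1,1,-13.5,-0.05]
    - [0.1,1,-15.5,-0.05]
    - [0.1,1,-16.2,-0.05]
    - [0.1,1,-16.2,-0.05]
    - [0.1,1,-16.2,-0.05]

```text
time: 2.02
ee_pos: [0.5222, 0.2671, 0.0702]
tcp_rot: [180.0, 0.0, 164.4]
wrist_force: [0.2, 0.5, 0.6]
opening: 0.0855
grasp_force: 0.0
```

>>> servo_tool:
  moves:
    - [0,0,0,0]
    - [0,0,0,0]
    - [0,0,0,0]
    - [0,0,0,0]
    - [0,0,0,0]
    - [0,0,0,0]
    - [0,0,0,0]
    - [0,0,0,0]
    - [0,0,0,0]
    - [0,0,0,0]
  claw: 1
  force: 25

```text
time: 2.85
ee_pos: [0.523, 0.2666, 0.0704]
tcp_rot: [179.9, 0.1, 164.4]
wrist_force: [-0.8, -1.0, 5.2]
opening: 0.0454
grasp_force: 29.2
```

>>> servo_tool:
  moves:
    - [0,0,0.7,0]
    - [0,0,2,0]
    - [0,0,4,0]
    - [-0.5,-1,6,0]
    - [-1,-3,6.5,0]
    - [-2,-6,6.5,0]
    - [-3,-9,6.5,0]
    - [-3.8,-12,6.5,0]
    - [-4.5,-15,6.5,0]
    - [-5.2,-18,6.5,0]
    - [-5.8,-21,6.5,0]
    - [-6.3,-24,6.5,0]
    - [-6.6,-26,6.5,0]
    - [-6.7,-27,6.5,0]
    - [-6.7,-27.5,6.5,0]
    - [-6.7,-27.5,6,0]
    - [-6.7,-27.5,5,0]
    - [-6.7,-27.5,4,0]
    - [-6.7,-27.5,3,0]
    - [-6.7,-27.5,3,0]

```text
time: 4.52
ee_pos: [0.4542, -0.0078, 0.0962]
tcp_rot: [-179.9, -0.2, 164.4]
wrist_force: [-0.4, -0.1, -4.0]
opening: 0.0456
grasp_force: 28.6
```

>>> servo_tool:
  moves:
    - [0,0,-0.5,0]
    - [0,0,-1,0]
    - [0,0,-1.5,0]
    - [0,0,-1.9,0]
    - [0,0,-2.2,0]
    - [0,0,-2.4,0]
    - [0,0,-2.5,0]
    - [0,0,-2.6,0]
    - [0,0,-2.6,0]
    - [0,0,-2.6,0]

```text
time: 5.35
ee_pos: [0.4557, -0.0086, 0.0735]
tcp_rot: [180.0, 0.0, 164.4]
wrist_force: [-0.3, -0.8, -2.3]
opening: 0.0461
grasp_force: 28.7
```

```bash
python3 - <<'E'
from h import *
t=camera('top')[:,:,::-1];s=camera('side')[:,:,::-1]
cv2.imwrite('pics/t1.png',t);cv2.imwrite('pics/s1.png',s)
f=lambda I,x,y:cv2.resize(I[y:y+120,x:x+100],None,fx=4,fy=4,interpolation=2)
cv2.imwrite('pics/m1.png',np.hstack([f(t,280,210),f(s,230,190)]))
E
```

```text
(no output)
```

View pics/m1.png

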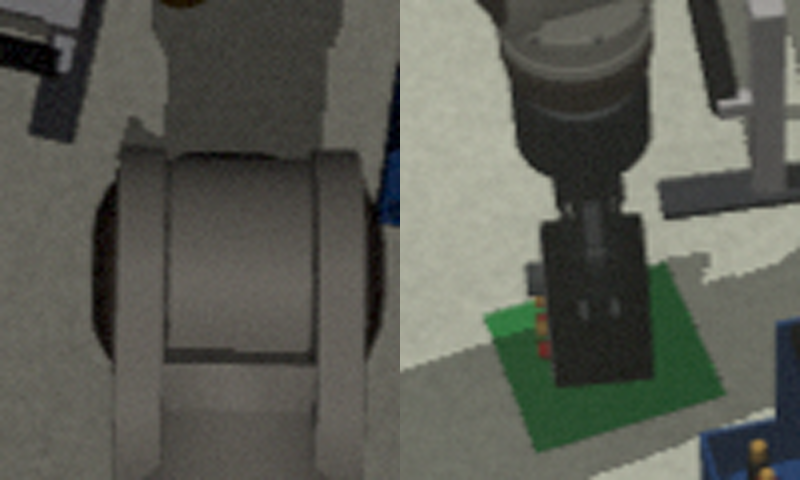

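The side view shows the box upright in the middle of the mat (side ~(270,280)) and already partly supported. I lower it slightly, release, and rise.

>>> servo_tool:
  moves:
    - [0,0,-0.1,0]
    - [0,0,-0.1,0]
    - [0,0,-0.1,0]

```text
time: 5.7
ee_pos: [0.4558, -0.0088, 0.0734]
tcp_rot: [180.0, 0.1, 164.4]
wrist_force: [-2.8, -1.2, 7.2]
opening: 0.0457
grasp_force: 28.7
```

>>> servo_tool:
  moves:
    - [0,0,0,0]
    - [0,0,0,0]
    - [0,0,0,0]
    - [0,0,0,0]
    - [0,0,0,0]
    - [0,0,0,0]
    - [0,0,1,0]
    - [0,0,3,0]
    - [0,0,6,0]
    - [0,0,9,0]
    - [0,0,12,0]
    - [0,0,15,0]
    - [0,0,17,0]
    - [0,0,17,0]
  claw: 0
  force: 40

```text
time: 6.87
ee_pos: [0.4567, -0.0086, 0.2475]
tcp_rot: [179.9, 0.4, 164.4]
wrist_force: [0.2, -0.2, 1.0]
opening: 0.085
grasp_force: 0.0
```

>>> servo_tool:
  moves:
    - [0.5,-2,0,-0.12]
    - [1,-4,0,-0.24]
    - [1.5,-6,0,-0.36]
    - [2,-8,0,-0.48]
    - [2.5,-10,0,-0.6]
    - [3,-12,0,-0.72]
    - [3.5,-14,0,-0.84]
    - [4,-16,0,-0.96]
    - [4.6,-18,0,-1.08]
    - [5.2,-20,0,-1.2]
    - [5.8,-22,0,-1.32]
    - [6.4,-23.3,0,-1.436]
    - [6.4,-23.3,0,-1.436]
    - [6.4,-23.3,0,-1.436]
    - [6.4,-23.3,0,-1.436]
    - [6.4,-23.3,0,-1.436]

```text
time: 8.2
ee_pos: [0.5193, -0.2409, 0.2425]
tcp_rot: [180.0, -0.0, 82.2]
wrist_force: [-0.1, -0.2, -0.2]
opening: 0.0853
grasp_force: 0.0
```

```bash
python3 - <<'E'
from h import *
np.set_printoptions(precision=4,suppress=True)
t=camera('top')[:,:,::-1];s=camera('side')[:,:,::-1]
cv2.imwrite('pics/t2.png',t);cv2.imwrite('pics/s2.png',s)
f=lambda I,x,y:cv2.resize(I[y:y+150,x:x+130],None,fx=3,fy=4,interpolation=2)
f=lambda I,x,y:cv2.resize(I[y:y+185,x:x+130],None,fx=3,fy=3,interpolation=2)
cv2.imwrite('pics/m2.png',np.hstack([f(t,365,180),f(s,260,220)]))
o=get_obs();print(o['ee_pos'],o['tcp_rot'])
E
```

```text
[ 0.5194 -0.2409  0.2426] [179.9787   0.0028  82.2031]
```

View pics/m2.png

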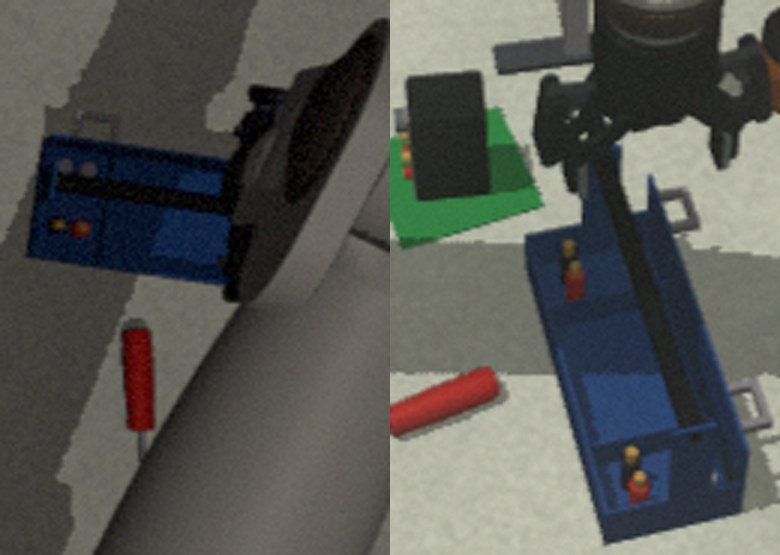

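The box stands released in the mat's middle and the open fingers straddle the bar. I descend and grip.

>>> servo_tool:
  moves:
    - [0.1,0,-3,0]
    - [0.1,0,-6,0]
    - [0.1,0,-9,0]
    - [0.1,0,-11,0]
    - [0.1,0,-12.5,0]
    - [0.1,0,-13.4,0]
    - [0.1,0,-13.6,0]
    - [0.1,0,-13.6,0]
    - [0.1,0,-13.6,0]

```text
time: 9.05
ee_pos: [0.521, -0.2417, 0.1075]
tcp_rot: [179.9, 0.0, 82.1]
wrist_force: [-0.8, -1.0, 0.7]
opening: 0.0854
grasp_force: 0.0
```

>>> servo_tool:
  moves:
    - [0,0,0,0]
    - [0,0,0,0]
    - [0,0,0,0]
    - [0,0,0,0]
    - [0,0,0,0]
    - [0,0,0,0]
    - [0,0,0,0]
    - [0,0,0,0]
    - [0,0,0,0]
    - [0,0,0,0]
    - [0,0,0,0]
    - [0,0,0,0]
  claw: 1
  force: 40

```text
time: 10.05
ee_pos: [0.5205, -0.2416, 0.1064]
tcp_rot: [180.0, 0.0, 82.1]
wrist_force: [-2.0, -0.9, 3.8]
opening: 0.0135
grasp_force: 40.3
```

>>> servo_tool:
  moves:
    - [0,0,1,0]
    - [0,0,3,0]
    - [0,0,6,0]
    - [0,0,9,0]
    - [0,0,12,0]
    - [0,0,15,0]
    - [0,0,18,0]
    - [0,0,20,0]
    - [0,0,20,0]
    - [0,0,20,0]
    - [0,0,20,0]

```text
time: 10.97
ee_pos: [0.5205, -0.2415, 0.3043]
tcp_rot: [-179.9, -0.0, 82.1]
wrist_force: [-0.7, 0.3, -3.8]
opening: 0.0136
grasp_force: 39.4
```

>>> servo_tool:
  moves:
    - [0,1,0,0]
    - [0,3,0,0]
    - [0,6,0,-0.01]
    - [0.5,9,0,-0.02]
    - [1,12,0,-0.02]
    - [1,15,0,-0.03]
    - [1.5,18,0,-0.03]
    - [2,21,0,-0.04]
    - [2,24,0,-0.04]
    - [2.5,27,0,-0.05]
    - [2.5,30,0,-0.05]
    - [3,33,0,-0.06]
    - [3,36,0,-0.06]
    - [3,39,0,-0.07]
    - [3,42,0,-0.07]
    - [3,44,0,-0.08]
    - [3,46,0,-0.08]
    - [3,47,0,-0.08]
    - [3,47.5,0,-0.08]
    - [3,47.5,0,-0.08]

```text
time: 12.63
ee_pos: [0.5501, 0.234, 0.3053]
tcp_rot: [-179.9, 0.1, 77.6]
wrist_force: [-0.1, -0.2, -4.0]
opening: 0.0135
grasp_force: 39.5
```

>>> servo_tool:
  moves:
    - [0,0,0,0]
    - [0,0,-2,0]
    - [0,0,-4,0]
    - [0,0,-6,0]
    - [0,0,-7.5,0]
    - [0,0,-8.5,0]
    - [0,0,-8.5,0]
    - [0,0,-8.5,0]
    - [0,0,-8.5,0]
    - [0,0,-8.5,0]
    - [0,0,-8.5,0]

```text
time: 13.55
ee_pos: [0.5509, 0.2335, 0.2224]
tcp_rot: [179.9, -0.1, 77.5]
wrist_force: [-0.4, 0.2, -4.1]
opening: 0.0137
grasp_force: 39.5
```

```bash
python3 - <<'E'
from h import *
np.set_printoptions(precision=4,suppress=True)
t=camera('top')[:,:,::-1];s=camera('side')[:,:,::-1]
cv2.imwrite('pics/t3.png',t);cv2.imwrite('pics/s3.png',s)
f=lambda I,x,y:cv2.resize(I[y:y+150,x:x+200],None,fx=2,fy=2,interpolation=2)
g=lambda I,x,y:cv2.resize(I[y:y+100,x:x+100],None,fx=4,fy=4,interpolation=2)
f=lambda I,x,y,w,h,k:cv2.resize(I[y:y+h,x:x+w],None,fx=k,fy=k,interpolation=2)
cv2.imwrite('pics/m3.png',np.vstack([f(t,145,165,200,75,4),np.hstack([f(s,260,100,100,75,4),f(s,260,150,100,75,4)])]))
o=get_obs();print(o['ee_pos'],o['tcp_rot'],o['wrist_force'])
E
```

```text
[0.5508 0.2335 0.2219] [179.9588  -0.0294  77.5099] [-0.5501 -0.2878 -3.9263]
```

View pics/m3.png

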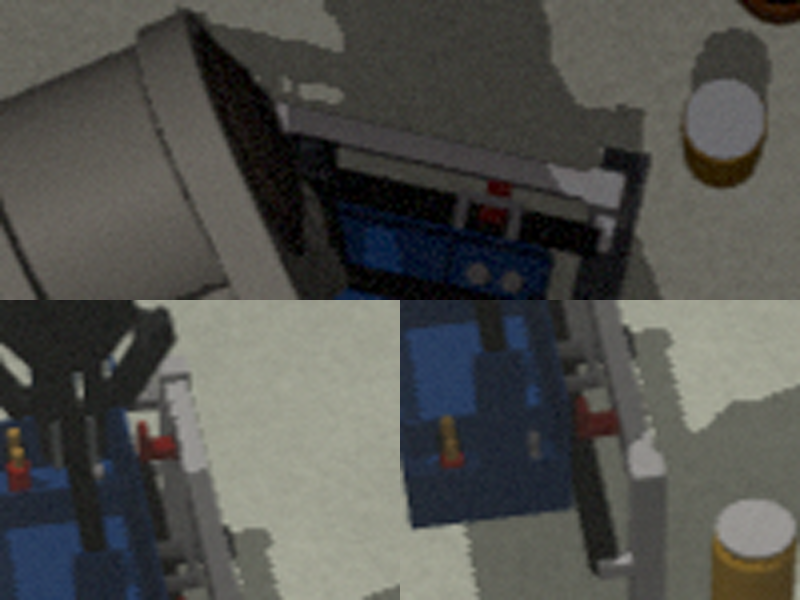

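```bash
python3 - <<'E'
from h import *
np.set_printoptions(precision=4,suppress=True)
c=lambda x,y,x0,y0,f:((x+.5)/f-.5+x0,(y+.5)/f-.5+y0)
t=lambda x,y:c(x,y,145,165,4)
yaw=np.radians(-12.5);ax=np.array([np.cos(yaw),np.sin(yaw)]);ay=np.array([-ax[1],ax[0]])
zl=.206
rear=onz('top',t(490,198),zl)[:2]; print('loopR(image)',rear-.011*ax)
print('loopR(side bars y)',onz('top',t(488,213),zl)[:2])
bar=np.array([.5508,.2335]); y2=np.radians(77.51-90)
for s in(1,-1): print('loop(kin)',s,bar+.048*ax+s*.085*ay)
print('proj of kin loopR top, rear bar', proj('top',[*(bar+.048*ax-.085*ay),zl]),proj('top',[*(bar+.059*ax-.085*ay),zl]),'seen',t(488,213),t(490,198))
for s,p,q in((1,(.6253,.3053),0),(-1,(.588,.1405),0)): print('hook',s,p,'err hook-loop in rack x,y mm',[1e3*np.dot(np.array(p)-(bar+.048*ax+s*.085*ay),a) for a in(ax,ay)])
# red mask fit on initial top image, lip pixels
T=cv2.imread('pics/top0.png');H=cv2.cvtColor(T,cv2.COLOR_BGR2HSV);h,s,v=cv2.split(H)
m=((h<10)|(h>170))&(s>110)&(v>35);m[:190]=0;m[225:]=0
for b in blobs(m,20): 
    print(b[0],b[1]); pts=np.argwhere(b[2]); lo=pts[pts[:,0]>=pts[:,0].max()-0]; print('front bottom edge px',lo[:,1].mean(),lo[0,0]+.5, onz('top',(lo[:,1].mean(),lo[0,0]+.5),.144)[:2]+.0035*ax)
S=cv2.imread('pics/side0.png');H=cv2.cvtColor(S,cv2.COLOR_BGR2HSV);h,s,v=cv2.split(H)
m=((h<10)|(h>170))&(s>110)&(v>35);m[:120]=0;m[200:]=0;m[:,:290]=0;m[:,330:]=0
for b in blobs(m,15): print('side',b[0],b[1])
# predicted red outline of hooks for present estimate
for sgn,p in((1,(.6253,.3053)),(-1,(.588,.1405))):
    P=[np.r_[np.array(p)+dx*ax+dy*ay,z] for dx,dy,z in((-.0035,.007,.168),(-.0035,-.007,.168),(.0035,-.007,.168),(-.0035,.007,.144),(-.0035,-.007,.144),(.021,.007,.152),(.021,-.007,.152))]
    print('top',proj('top',P).round(1).tolist());print('side',proj('side',P).round(1).tolist())
E
```

```text
loopR(image) [0.5812 0.1409]
loopR(side bars y) [0.5836 0.1396]
loop(kin) 1 [0.6161 0.3061]
loop(kin) -1 [0.5793 0.1401]
proj of kin loopR top, rear bar [[266.4005 219.8472]] [[267.4924 214.9977]] seen (266.625, 217.875) (267.125, 214.125)
hook 1 (0.6253, 0.3053) err hook-loop in rack x,y mm [np.float64(9.193688249679283), np.float64(1.2228045495998574)]
hook -1 (0.588, 0.1405) err hook-loop in rack x,y mm [np.float64(8.447095561105073), np.float64(2.256024976343627)]
[196.4 198.9] [191 194  11  11  65]
front bottom edge px 195.5 204.5 [0.6236 0.3093]
[268.4 215.1] [264 210   9  11  68]
front bottom edge px 267.5 220.5 [0.5863 0.1423]
side [299.6 136.3] [295 134   9   6  28]
side [308.2 179.4] [304 174  10  10  56]
top [[192.1, 201.9], [198.0, 203.3], [198.7, 200.3], [194.3, 203.1], [200.2, 204.4], [195.9, 192.4], [201.9, 193.7]]
side [[295.3, 130.2], [296.1, 133.6], [298.7, 133.3], [295.6, 137.4], [296.4, 140.7], [304.6, 133.9], [305.5, 137.3]]
top [[264.4, 218.2], [270.4, 219.6], [271.1, 216.6], [265.3, 219.1], [271.3, 220.4], [267.4, 208.5], [273.3, 209.8]]
side [[305.2, 173.8], [306.1, 177.7], [309.0, 177.4], [305.4, 180.9], [306.3, 184.8], [315.2, 177.4], [316.1, 181.2]]
```

>>> servo_tool:
  moves:
    - [0.2,0,0,0]
    - [0.4,0,0,0]
    - [0.7,0,0,0]
    - [0.7,0,-0.6,0]
    - [0.7,0,-1.2,0]
    - [0.7,0,-1.8,0]
    - [0.7,0,-2.2,0]
    - [0.7,0,-2.2,0]
    - [0.7,0,-2.2,0]
    - [0.7,0,-2.2,0]
    - [0.7,0,-2.2,0]

```text
time: 14.57
ee_pos: [0.5576, 0.2335, 0.1997]
tcp_rot: [180.0, -0.0, 77.5]
wrist_force: [0.1, -0.2, -4.6]
opening: 0.0133
grasp_force: 39.5
```

```bash
python3 - <<'E'
from h import *
t=camera('top')[:,:,::-1];s=camera('side')[:,:,::-1]
cv2.imwrite('pics/t4.png',t);cv2.imwrite('pics/s4.png',s)
f=lambda I,x,y,w,h,k:cv2.resize(I[y:y+h,x:x+w],None,fx=k,fy=k,interpolation=2)
cv2.imwrite('pics/m4.png',np.vstack([f(t,220,185,100,37,8),np.hstack([f(s,280,115,50,37,8),f(s,280,160,50,37,8)])]))
o=get_obs();print(o['ee_pos'],o['tcp_rot'],o['wrist_force'])
E
```

```text
[0.55763271 0.2334517  0.19963591] [ 1.79973791e+02 -1.79230997e-02  7.75072956e+01] [ 0.26995816 -0.44500014 -3.50372634]
```

View pics/m4.png

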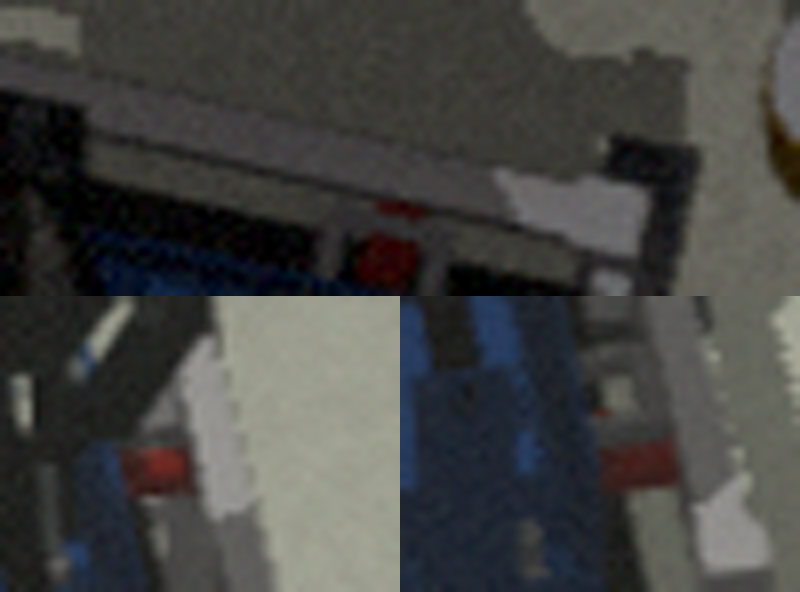

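The loop's side bars (crop x 330 and 430) straddle the red lip (x 388), so it lines up within about 2 mm. I lower it gently while watching the force.

>>> servo_tool:
  moves:
    - [0,-0.1,-0.2,0]
    - [0,-0.1,-0.4,0]
    - [0,-0.1,-0.6,0]
    - [0,-0.1,-0.8,0]
    - [0,-0.1,-1.0,0]
    - [0,-0.1,-1.2,0]
    - [0,-0.1,-1.2,0]
    - [0,-0.1,-1.2,0]
    - [0,-0.1,-1.2,0]

```text
time: 15.42
ee_pos: [0.5575, 0.2324, 0.1874]
tcp_rot: [180.0, -0.0, 77.5]
wrist_force: [0.3, 0.7, -4.1]
opening: 0.0134
grasp_force: 39.5
```

>>> servo_tool:
  moves:
    - [0,0,-0.2,0]
    - [0,0,-0.4,0]
    - [0,0,-0.6,0]
    - [0,0,-0.8,0]
    - [0,0,-0.9,0]
    - [0,0,-1.0,0]
    - [0,0,-1.0,0]
    - [0,0,-1.0,0]
    - [0,0,-1.0,0]

```text
time: 16.17
ee_pos: [0.5575, 0.2324, 0.1774]
tcp_rot: [180.0, -0.0, 77.5]
wrist_force: [-0.7, 0.2, -4.2]
opening: 0.0128
grasp_force: 39.5
```

>>> servo_tool:
  moves:
    - [0,0,-0.1,0]
    - [0,0,-0.15,0]
    - [0,0,-0.2,0]
    - [0,0,-0.2,0]
    - [0,0,-0.2,0]
    - [0,0,-0.2,0]

```text
time: 16.67
ee_pos: [0.5575, 0.2325, 0.1764]
tcp_rot: [179.9, -0.1, 77.5]
wrist_force: [-3.9, 0.1, 5.5]
opening: 0.0135
grasp_force: 41.0
```

>>> servo_tool:
  moves:
    - [0,0,-0.1,0]
    - [0,0,-0.1,0]
    - [0,0,-0.1,0]
    - [0,0,-0.1,0]
    - [0,0,-0.1,0]
    - [0,0,-0.1,0]

```text
time: 17.17
ee_pos: [0.5575, 0.2326, 0.1763]
tcp_rot: [179.9, -0.1, 77.5]
wrist_force: [-5.6, -1.0, 10.3]
opening: 0.0136
grasp_force: 41.7
```

```bash
python3 - <<'E'
from h import *
np.set_printoptions(precision=3,suppress=True)
o=get_obs();print(o['ee_pos'],o['tcp_rot'],o['wrist_force'],o['torque'])
for n in('top','side'):
    I=camera(n)[:,:,::-1];cv2.imwrite(f'pics/{n}5.png',I)
    h,s,v=cv2.split(cv2.cvtColor(np.ascontiguousarray(I),cv2.COLOR_BGR2HSV)); m=((h<10)|(h>170))&(s>110)&(v>35)
    x0,y0,x1,y1=(180,185,285,230) if n=='top' else(288,120,330,200)
    k=np.zeros_like(m);k[y0:y1,x0:x1]=m[y0:y1,x0:x1]
    for b in blobs(k,4): print(n,b[0],b[1])
E
```

```text
[0.558 0.233 0.176] [179.904  -0.084  77.516] [-5.562 -1.041 10.279] [-0.131  1.152 -0.091]
top [269.5 211. ] [267 210   6   3  14]
top [267.8 217.3] [265 215   7   5  25]
side [302.6 135.9] [302 134   2   5   7]
side [305.7 178.3] [304 174   5   8  26]
side [313.  179.5] [313 178   1   4   4]
```

>>> servo_tool:
  moves:
    - [-0.1,0,0,0]
    - [-0.1,0,0,0]
    - [-0.1,0,0,0]
    - [-0.1,0,0,0]
    - [-0.1,0,0,0]
    - [-0.1,0,0,0]

```text
time: 17.77
ee_pos: [0.557, 0.2327, 0.176]
tcp_rot: [179.9, -0.1, 77.5]
wrist_force: [-3.5, -0.1, 8.3]
opening: 0.0132
grasp_force: 41.4
```

```bash
python3 - <<'E'
from workcell import *
o=get_obs();print(o['ee_pos'],o['tcp_rot'],o['wrist_force'],o['torque'])
E
```

```text
[0.55700052 0.23267664 0.17601218] [ 1.79864460e+02 -9.45367092e-02  7.75161035e+01] [-3.53803019 -0.13758425  8.30349481] [-0.00797657  0.40307588 -0.11970249]
```

>>> servo_tool:
  moves:
    - [0,0,0,0]
    - [0,0,0,0]
    - [0,0,0,0]
    - [0,0,0,0]
    - [0,0,0,0]
    - [0,0,0,0]
    - [0,0,1,0]
    - [0,0,2.5,0]
    - [0,0,4.5,0]
    - [0,0,7,0]
    - [0,0,10,0]
    - [0,0,12,0]
    - [0,0,12,0]
  claw: 0.5

```text
time: 18.85
ee_pos: [0.5571, 0.2326, 0.2999]
tcp_rot: [179.7, -0.2, 77.5]
wrist_force: [0.4, 1.2, 0.5]
opening: 0.0427
grasp_force: 0.0
```

>>> servo_tool:
  moves:
    - [-3,0,1,0]
    - [-6,0,2,0]
    - [-9,0,2,0]
    - [-12,0,2,0]
    - [-15,0,2,0]
    - [-18,0,2,0]
    - [-18,0,2,0]
    - [-18,0,2,0]
    - [-18,0,2,0]
    - [-18,0,2,0]

```text
time: 19.68
ee_pos: [0.3772, 0.2324, 0.314]
tcp_rot: [-180.0, 0.0, 77.5]
wrist_force: [-0.4, 0.3, -0.6]
opening: 0.0424
grasp_force: 0.0
```

```bash
python3 - <<'E'
from h import *
np.set_printoptions(precision=4,suppress=True)
o=get_obs();print(o['ee_pos'],o['wrist_force'],o['time'])
for n in('top','side'):
    I=np.ascontiguousarray(camera(n)[:,:,::-1]);cv2.imwrite(f'pics/{n}6.png',I)
    h,s,v=cv2.split(cv2.cvtColor(I,cv2.COLOR_BGR2HSV)); m=((h<10)|(h>170))&(s>110)&(v>35)
    x0,y0,x1,y1=(180,185,285,230) if n=='top' else(288,120,330,200)
    k=np.zeros_like(m);k[y0:y1,x0:x1]=m[y0:y1,x0:x1]
    for b in blobs(k,4): print(n,'red',b[0],b[1])
    m=(h>100)&(h<130)&(s>100)&(v>20)
    for b in blobs(m,60): print(n,'blue',b[0],b[1], onz(n,b[0],.1)[:2])
    m=(h>50)&(h<80)&(s>130)
    for b in blobs(m,100): print(n,'green',b[0],b[1])
E
```

```text
[0.3772 0.2324 0.314 ] [-0.3928  0.3391 -0.5852] 19.6833
top red [197.6 196.1] [195 194   7   5  30]
top red [194.6 202.2] [192 201   7   4  19]
top red [269.3 212.3] [266 210   7   6  30]
top red [267.6 218.4] [265 217   6   4  16]
top blue [231. 237.] [ 177  205  107   63 3133] [0.547 0.234]
top green [331.  273.3] [ 310  251   43   47 1403]
side red [295.  132.5] [294 131   3   4   8]
side red [301.5 135.8] [300 134   4   5  16]
side red [305.1 177.7] [304 174   3   8  16]
side red [311.7 180.3] [310 178   4   6  19]
side blue [38.   5.8] [ 28   0  25  19 246] [0.0525 1.4015]
side blue [568.1  68.7] [  442     0   198   205 22212] [1.5301 0.3394]
side blue [271.1 181.2] [259 167  23  31 370] [0.5202 0.2245]
side blue [292.3 179. ] [282 167  21  29 216] [0.5736 0.211 ]
side green [278.5 289.6] [256 276  54  27 599]
```

Both views show each lip cut off from its arm by the loop's rear bar, so both loops are on. The arm is clear, and I hand the job in.

```bash
python3 -c "
from workcell import *
print(job_done())"
```

```text
the job is handed in; nothing more can be done
None
```

I set the test box upright in the middle of the mat, hung the caddy on both red hooks before letting go, and handed the job in at about 20 s; the hand-in returned no verdict, so I don't know how it was judged.

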